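# Press the blue label holder home behind the riser's lip and hold it

## Task

Take the blue label holder out of the wooden rack and push its tongue down behind the steel lip of the pocket in front of the blue parts bin, until it is fully home against the spring underneath. Do not let go: finish while still holding it pressed fully home, because I have to put the locking screw in. Leave the bins and the other two label holders where they are.

Things in the scene. Friction and masses are not known exactly. Their poses are not given: they have to be found in the camera images.
- blue_holder_mid (a point): the BLUE plastic label holder, loose, 35 g, standing upright in a slot of the dark wooden label rack. Upper part: card frame 10 mm thick (its x) by 50 mm wide (its y) by 57 mm high, white card on both faces (both ways round are alike); below it a thinner tongue 4 mm thick, 46 mm wide, 38 mm long. 95 mm tall in all. The point is the middle of the frame, 66.5 mm above the tongue's lower end and 28.5 mm below the top; z up along the holder.
- blue_holder: the same blue label holder; origin at the centre of the tongue's lower end, axes as above
- red_holder_mid (a point): the red label holder, same as the blue one in size; the point is the middle of its card frame. Stays in the rack.
- green_holder_mid (a point): the green label holder, same as the blue one in size; the point is the middle of its card frame. Stays in the rack.
- label_rack: fixed dark wooden block, 50 (x) x 204 (y) x 32 mm high, with three slots in a row along y, 64 mm apart, 22 mm deep, 6 mm wide in x; the three holders stand in them in any order, their lower ends 10 mm above the bench. Origin at the centre of its underside. (Right of it stands a fixed key machine 370 mm tall: swing over it above 400 mm)
- riser: fixed light wooden riser, 150 (x) x 270 (y) x 60 mm high; x points from its front edge to the back, y to its left seen from the front, the front face is at x = -75 mm. The three parts bins stand on it, and on its front face, one in front of each bin, are three steel label pockets. Origin at the centre of its underside
- pocket_left (a point): middle of the left pocket's mouth (seen from the front), level with the lip's top edge (47 mm over the bench, 13 mm under the riser's top). Axes as the riser's. Slot 9 mm wide in x, between the riser's front face and the steel lip (its top flares 6 mm outwards), 56 mm long in y. In it a black spring bar, 13 mm below the mouth when free, 21 mm when fully down
- pocket_middle (a point): middle of the middle pocket's mouth (seen from the front), level with the lip's top edge (47 mm over the bench, 13 mm under the riser's top). Axes as the riser's. Slot 9 mm wide in x, between the riser's front face and the steel lip (its top flares 6 mm outwards), 56 mm long in y. In it a black spring bar, 13 mm below the mouth when free, 21 mm when fully down
- pocket_right (a point): middle of the right pocket's mouth (seen from the front), level with the lip's top edge (47 mm over the bench, 13 mm under the riser's top). Axes as the riser's. Slot 9 mm wide in x, between the riser's front face and the steel lip (its top flares 6 mm outwards), 56 mm long in y. In it a black spring bar, 13 mm below the mouth when free, 21 mm when fully down
- spring_left (a joint): travel of the spring bar in the left pocket, in m: 0 free, 0.008 fully down on its stop; pushes up with 2.5 N when free and 6 N when fully down, so a holder that is let go rises again
- spring_middle (a joint): travel of the spring bar in the middle pocket, in m: 0 free, 0.008 fully down on its stop; pushes up with 2.5 N when free and 6 N when fully down, so a holder that is let go rises again
- spring_right (a joint): travel of the spring bar in the right pocket, in m: 0 free, 0.008 fully down on its stop; pushes up with 2.5 N when free and 6 N when fully down, so a holder that is let go rises again
- blue_bin: open blue plastic parts bin, 104 (x) x 66 (y) x 48 mm high, low front to -x, loose, standing on the riser 18 mm behind its middle line, in line (in y) with one of the pockets; the bins stand in any order. Origin at the centre of its underside
- red_bin: open red plastic parts bin, 104 (x) x 66 (y) x 48 mm high, low front to -x, loose, standing on the riser 18 mm behind its middle line, in line (in y) with one of the pockets; the bins stand in any order. Origin at the centre of its underside
- green_bin: open green plastic parts bin, 104 (x) x 66 (y) x 48 mm high, low front to -x, loose, standing on the riser 18 mm behind its middle line, in line (in y) with one of the pockets; the bins stand in any order. Origin at the centre of its underside
Things that resemble listed ones, but are neither listed nor needed, are in the scene too. Several things have the shape of the blue_holder; the one meant has the colours described above.

How it is judged:
By the outcome, as a careful person would: the job done as asked, in the order asked, and still so for the second after the job is handed in, while the arm keeps its last pose, push and grip.
It also fails if it takes over 40 s, if anything falls off the work surface, if the arm or the gripper's body presses on something with over 40 N, if the wrist force passes 120 N, or if a joint passes its speed limit or range.

## Robot

A 6-joint arm with a two-finger parallel gripper is mounted at the origin on a cart in front of the work surface, level with it; the furniture and walls round the work are solid. World frame = base frame: x ahead of the robot, y to its left, z up, the work surface at z = 0. Lengths are in mm, angles in degrees, forces in N, time in s.
With the tool pointing down it reaches from about 300 to 850 mm from the base axis. Payload 4.2 kg.
Tool frame: the origin (TCP) lies at the very end of the fingers, on their centre line; the grasp point (between the pads) lies 19 mm behind it; z points along the fingers, y is the line along which they close (so a half turn about z gives the same grasp; the last joint's range is limited). The gripper opens to 91 mm and grips with 3 to 60 N. Pads are 32 mm wide; open, the fingers measure 118 mm over their backs; the gripper's body (76 mm by 178 mm) begins 60 mm behind the grasp point.
Start: joints at [-68.583, 18.312, 89.639, -0, 72.044, -1.146], TCP at [220.633, -531.006, 183.576] pointing down, gripper open.
Joint ranges: [-177.97, 177.97], [-48.28, 115.42], [12.27, 149.76], [-77.06, 257.06], [2.81, 150.46], [-146.56, 146.56]. Speed limits (degrees/s): [147.25, 147.25, 180, 180, 180, 180].

## Interface

Orientations are given as [roll, pitch, yaw] about the fixed x, y, z axes, in that order (R = Rz(yaw) Ry(pitch) Rx(roll)).
In Python, from workcell import env, eyes gives the robot as it stands.
- The arm moves only by the tool send_rows, never from a script. Its argument "targets" is text: rows parted by semicolons, each of 7 numbers parted by spaces: the shift along the tool's x, y, z in m, then the turn, a rotation vector about the tool's x, y, z in degrees, then the opening in per cent of the stroke, from 0 (shut) to 100 (fully open). A call has 1 to 12 rows; each row is the pose to reach, as a shift and turn from the pose commanded when the call began, along the tool's axes at that moment; what a row does not reach only later rows make up. A row lasts 1/12 s, in which the tool goes at most 41.7 mm and 7.16 degrees, less where a joint would pass 70% of its speed; a pose out of reach is approached as far as the arm can. A call with a gripper value outside its range is refused whole. The fingers move at their own pace and stop on an object; "grip_force" is the grip in N (left out, the last holds). Time passes only in rows, so rows that repeat a pose let the fingers close. It gives the time, the measured TCP pose, the force, the opening and the grip force at its end, in the units of the state.
- env.state(): the state, without advancing time (a new reading comes with each control period).
- eyes.grab_frame(name): name is "scene" or "side" or "wrist"; returns a dict with "image" (480x640x3 uint8, blue, green, red), "fovy" (degrees; the focal length in pixels is half the picture's height over the tangent of half this angle, whatever the lens; pixels are square), "cx", "cy" (the principal point, pixels), "eye" and "attitude" of the camera in the world. Camera axes: x right, y up, looking along -z (the intrinsics and any distortion apply to the point x, -y, -z); pixel columns grow to the right and rows downward; lengths in mm; the calibration is good to about 2 mm. A picture is of the moment at which its call begins. There is no depth.
- env.job_done(): hands the job in; it is judged then, once.
The state is a dict: "time_s": time; "qpos": joint angles; "qvel": joint speeds; "effort": joint torques, N m; "ee_pos": TCP position; "ee_rot": TCP orientation; "force": force on the tool from outside, world axes, zero at the start; "torque": the same for the moment, N m; "gripper_width": finger opening in mm; "gripper_force": force on a finger pad.
Only numpy, scipy, OpenCV 4.12 (cv2) and the standard library are available. Lean on these libraries where they do the work, as an engineer would, in place of code of your own. Each camera call takes 0.05 s, during which the arm holds its last target. There are 200 camera calls.

## Working session

There is one attempt and no reset: what is moved stays moved. The work goes in short steps, Python scripts to look and compute and a tool call to move; the robot and the scene stay as the last step left them, time stands still between calls to the robot, and variables do not carry over. Pictures are saved under pics/ and viewed, at most 10 in all, crops included, and the job is handed in when it is done.

Besides the shell and the picture viewer there is one more tool, called after ">>>" by a JSON object that holds its "name" and its "arguments", one argument or row to a line. send_rows: Moves the arm, as the interface text tells. Its arguments: {"type":"object","properties":{"targets":{"type":"string"},"grip_force":{"type":"number"}},"required":["targets"]}

```bash
mkdir -p pics; python3 - <<'E'
from workcell import env, eyes
import cv2
for n in ("scene","side","wrist"):
    f=eyes.grab_frame(n); cv2.imwrite(f"pics/{n}0.png",f["image"])
    print(n,{k:v for k,v in f.items() if k!="image"})
print(env.state())
E
```

```text
scene {'fovy': 42.719120810185544, 'cx': 316.2700047021684, 'cy': 243.03778039924603, 'eye': array([  -54.78802974, -1147.64082266,  1044.28695407]), 'attitude': array([ 52.96290524,   0.95127339, -28.4048281 ])}
side {'fovy': 45.13215033274228, 'cx': 320.33720856862806, 'cy': 239.1877467371724, 'eye': array([-220.59531713,  591.70524146,  863.99456058]), 'attitude': array([  50.76987606,    1.29283803, -129.06496767])}
wrist {'fovy': 68.68807345099604, 'cx': 320.8659745178292, 'cy': 239.30879639170217, 'eye': array([ 299.57578436, -498.57352723,  384.84963759]), 'attitude': array([-17.34484422,   0.16605254, -67.36385655])}
{'time_s': 0.15, 'qpos': array([-6.85845969e+01,  1.83426397e+01,  8.96888580e+01, -3.58717695e-04,
        7.20433669e+01, -1.14690007e+00]), 'qvel': array([ 0.10930464, -0.15792912, -0.25276894,  0.02091018,  0.0872383 ,
        0.03040091]), 'effort': array([ 2.93868789e-04, -4.12773871e+01, -2.32156152e+01,  7.27466214e-02,
        4.33119654e-02, -8.43616181e-05]), 'ee_pos': array([ 220.4621052 , -530.61820999,  182.92943813]), 'ee_rot': array([-1.79925144e+02, -1.15744736e-03,  2.25624132e+01]), 'force': array([ 0.99450711,  0.43011245, -0.91212498]), 'torque': array([0.00280361, 0.02698074, 0.01090717]), 'gripper_force': 0.0, 'gripper_width': 91.3824365870236}
```

View pics/scene0.png

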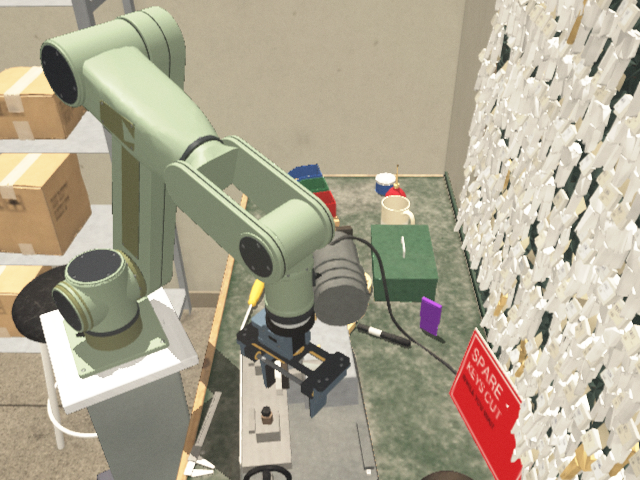

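View pics/side0.png

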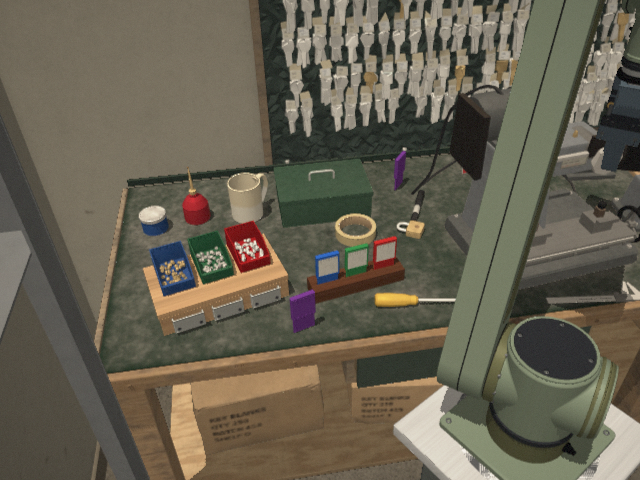

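The side view shows the rack with holders: blue (327,267), green (357,259), red (385,250). It also shows two purple look-alikes at (302,311) and (400,170). The blue bin is leftmost, at (172,270), and its pocket is at about (190,323). The blue holder in the rack is the one that fits the description. I'll confirm with enlarged crops.

```bash
python3 - <<'E'
import cv2
i=cv2.imread("pics/side0.png")
cv2.imwrite("pics/riser.png",cv2.resize(i[215:340,135:305],None,fx=4.5,fy=4.5,interpolation=cv2.INTER_CUBIC))
cv2.imwrite("pics/rack.png",cv2.resize(i[225:315,290:420],None,fx=6,fy=6,interpolation=cv2.INTER_CUBIC))
E
```

```text
(no output)
```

View pics/riser.png

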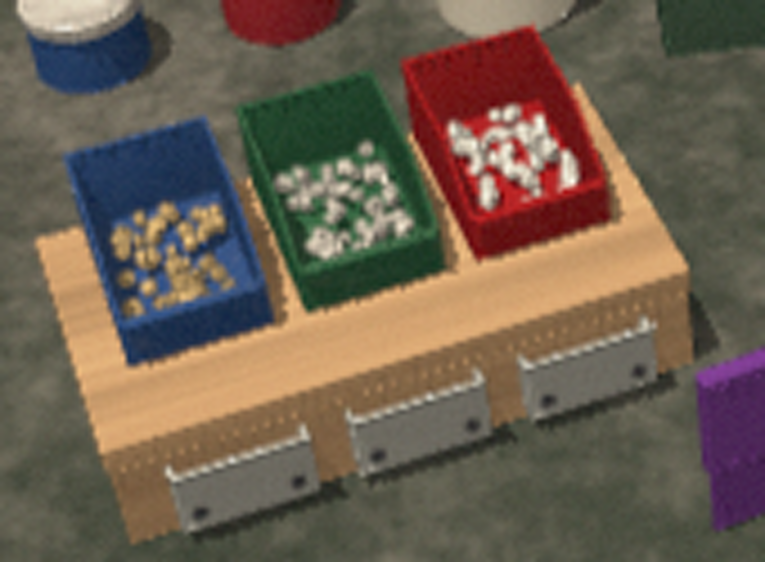

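View pics/rack.png

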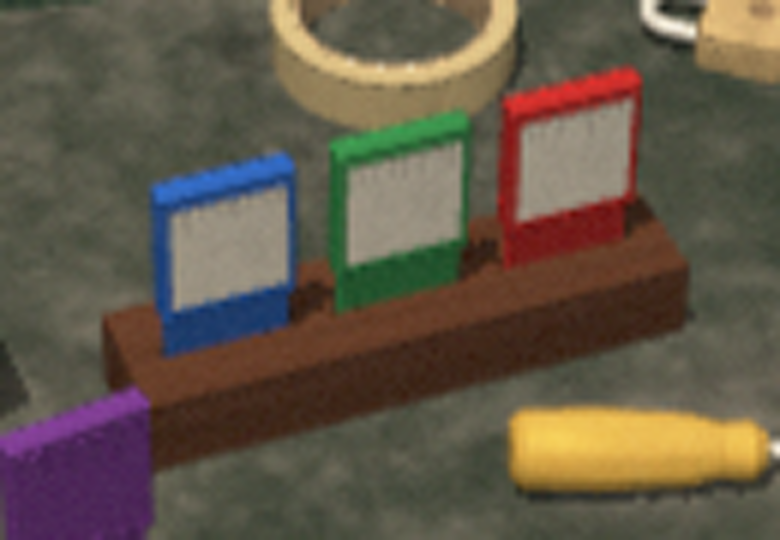

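The crop confirms the blue-framed holder at the left end of the rack, with red and green beside it. The purple one at lower left is loose on the bench. Next I'll fit planar poses from the corners.

```bash
cat > h.py <<'E'
import numpy as np
from scipy.spatial.transform import Rotation as R
from scipy.optimize import least_squares
from workcell import env, eyes
def proj(f,P):
    A=R.from_euler('xyz',f["attitude"],degrees=True).as_matrix()
    c=(np.atleast_2d(P)-f["eye"])@A; F=240/np.tan(np.radians(f["fovy"]/2))
    return np.c_[f["cx"]+F*c[:,0]/-c[:,2], f["cy"]-F*c[:,1]/-c[:,2]]
def ray(f,uv,z):
    A=R.from_euler('xyz',f["attitude"],degrees=True).as_matrix(); F=240/np.tan(np.radians(f["fovy"]/2))
    d=A@np.array([(uv[0]-f["cx"])/F,-(uv[1]-f["cy"])/F,-1]); return f["eye"]+d*(z-f["eye"][2])/d[2]
def place(p,L):
    a=np.radians(p[2]); c,s=np.cos(a),np.sin(a); L=np.atleast_2d(np.array(L,float))
    return np.c_[p[0]+c*L[:,0]-s*L[:,1],p[1]+s*L[:,0]+c*L[:,1],L[:,2]]
def fit(f,L,uv,p0):
    r=least_squares(lambda p:(proj(f,place(p,L))-uv).ravel(),p0,loss='soft_l1'); return r.x,(proj(f,place(r.x,L))-uv)
E
python3 - <<'E'
from h import *
f=eyes.grab_frame("side")
def px(q,s,o): return (np.array(q,float)+.5)/s-.5+np.array(o)
np.set_printoptions(precision=1,suppress=True)
L=[(-75,135,60),(-75,-135,60),(75,135,60),(75,-135,60),(-75,135,0),(-75,-135,0)]
p,e=fit(f,L,px([(105,452),(690,272),(37,240),(580,85),(133,542),(692,360)],4.5,(135,215)),(400,300,0)); print("riser",p,e.ravel())
for y in(78,90,0,-90): pass
for u in[(168,472),(306,433),(350,416),(484,377),(520,362),(653,322)]:
    w=ray(f,px(u,4.5,(135,215)),47); a=np.radians(p[2]); d=w[:2]-p[:2]; print("lip local",d[0]*np.cos(a)+d[1]*np.sin(a),-d[0]*np.sin(a)+d[1]*np.cos(a))
L=[(-25,102,32),(-25,-102,32),(25,102,32),(25,-102,32),(-25,102,0),(-25,-102,0)]
p,e=fit(f,L,px([(150,405),(688,265),(105,318),(635,200),(155,468),(686,325)],6,(290,225)),(400,0,0)); print("rack",p,e.ravel())
print("slot",place(p,[(0,64,105)]))
L=[(-5,25,105),(-5,-25,105),(5,25,105),(5,-25,105)]
q,e=fit(f,L,px([(157,203),(296,172),(152,187),(289,154)],6,(290,225)),(400,0,0)); print("blue",q,e.ravel())
E
```

```text
riser [618.1 216.9 -15. ] [-0.7  0.1  0.5 -1.1 -0.3 -0.3  0.3 -0.7 -0.8  1.   1.7  0.1]
lip local -85.28133394465289 111.38837343179364
lip local -88.21604473418839 51.54760687425889
lip local -86.48378546553505 31.34391347720953
lip local -88.73534693035708 -29.338569417068236
lip local -86.63614231054478 -46.86555016971075
lip local -88.13250776879617 -109.82763429705783
rack [445.6 -23.1 -19.8] [ 0.   0.2  0.8 -0.1 -0.1 -0.9 -0.3 -3.5 -0.4  0.7  0.1  0.9]
slot [[467.3  37.1 105. ]]
blue [466.   39.5 -21. ] [ 0.1  0.3  0.5 -0.  -0.6 -0.2  0.  -0.1]
```

Everything is consistent. The riser fit residual is about 1 px, and the lip spans are about 80 mm apart. The rack slot and the holder fit agree to 2-3 mm. The target is the left pocket, at about (562, 315) with yaw -15. First I'll lift clear, then swing over the machine.

>>> {"name": "send_rows", "arguments": {
  "targets": "0 0 -0.04 0 0 0 100;0 0 -0.08 0 0 0 100;0 0 -0.12 0 0 0 100;0 0 -0.16 0 0 0 100;0 0 -0.20 0 0 0 100;0 0 -0.24 0 0 0 100;0 0 -0.25 0 0 0 100;0 0 -0.25 0 0 0 100"
}}

```text
time_s: 0.87
ee_pos: [221.0, -531.9, 437.4]
ee_rot: [179.5, 0.0, 22.6]
force: [-0.8, 0.0, -0.2]
gripper_width: 91.2
gripper_force: 0.0
```

>>> {"name": "send_rows", "arguments": {
  "targets": "0.4455 -0.4311 0 0 0 -47.4 100;0.4455 -0.4311 0 0 0 -47.4 100;0.4455 -0.4311 0 0 0 -47.4 100;0.4455 -0.4311 0 0 0 -47.4 100;0.4455 -0.4311 0 0 0 -47.4 100;0.4455 -0.4311 0 0 0 -47.4 100;0.4455 -0.4311 0 0 0 -47.4 100;0.4455 -0.4311 0 0 0 -47.4 100;0.4455 -0.4311 0 0 0 -47.4 100;0.4455 -0.4311 0 0 0 -47.4 100;0.4455 -0.4311 0 0 0 -47.4 100;0.4455 -0.4311 0 0 0 -47.4 100"
}}

```text
time_s: 1.87
ee_pos: [418.6, -69.9, 431.6]
ee_rot: [-179.8, 0.0, 70.0]
force: [1.5, -0.6, 0.2]
gripper_width: 91.1
gripper_force: 0.0
```

>>> {"name": "send_rows", "arguments": {
  "targets": "0.04 0.003 0 0 0 0 100;0.08 0.005 0 0 0 0 100;0.1176 0.0077 0 0 0 0 100;0.1176 0.0077 0.04 0 0 0 100;0.1176 0.0077 0.08 0 0 0 100;0.1176 0.0077 0.12 0 0 0 100;0.1176 0.0077 0.16 0 0 0 100;0.1176 0.0077 0.20 0 0 0 100;0.1176 0.0077 0.23 0 0 0 100;0.1176 0.0077 0.23 0 0 0 100;0.1176 0.0077 0.23 0 0 0 100"
}}

```text
time_s: 2.78
ee_pos: [464.8, 35.7, 201.7]
ee_rot: [-179.7, 0.1, 70.0]
force: [-0.0, 0.2, 1.1]
gripper_width: 91.3
gripper_force: 0.0
```

```bash
python3 - <<'E'
from h import *
import cv2
f=eyes.grab_frame("wrist"); cv2.imwrite("pics/w1.png",f["image"]); print(f["eye"],f["attitude"])
s=env.state(); print(s["ee_pos"],s["ee_rot"])
print("pred top corners",proj(f,place((467,38,-20),[(-5,25,105),(5,25,105),(-5,-25,105),(5,-25,105)])))
E
```

```text
[495.60159299 115.16631617 403.53213701] [-17.40697092   0.35489432 -19.96369659]
[466.65615231  35.80485998 203.82682952] [-1.79987223e+02  7.80481699e-03  6.99613378e+01]
pred top corners [[316.59632449 199.01353499]
 [328.22714303 199.03448731]
 [316.76269844 253.78195288]
 [327.84460749 253.81180249]]
```

View pics/w1.png

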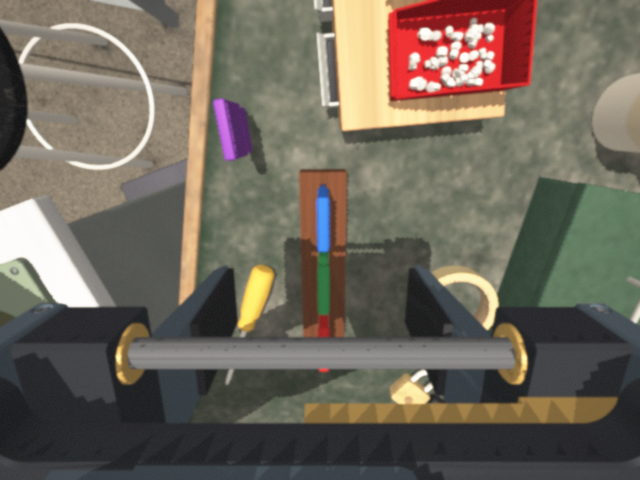

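The wrist view shows the blue holder's top at about x 317–329, y 195–250, close to the prediction. A quick colour check of its edges comes next.

```bash
python3 - <<'E'
from h import *
import cv2
i=cv2.imread("pics/w1.png").astype(int)
f=dict(fovy=68.68807,cx=320.866,cy=239.309,eye=np.array([495.6016,115.1663,403.5321]),attitude=np.array([-17.40697,.35489,-19.9637]))
b,g,r=i[...,0],i[...,1],i[...,2]
m=((b>120)&(b-r>60)&(b-g>30)).astype(np.uint8); m[:,:300]=0;m[:,345:]=0
ys,xs=np.nonzero(m)
for y in range(ys.min(),ys.max()+1,5): print(y,xs[ys==y].min(),xs[ys==y].max(),i[y,323])
print(ys.max())
for y in (200,245): 
    x=xs[ys==y]; print(ray(f,((x.min()+x.max())/2,y),105))
print(ray(f,(323,ys.max()+.5),105))
E
```

```text
185 322 323 [127  77  62]
190 318 327 [163  87  45]
195 318 327 [165  88  44]
200 317 329 [250 157  79]
205 316 329 [250 156  80]
210 317 329 [250 157  80]
215 317 329 [250 157  80]
220 317 329 [250 156  79]
225 317 329 [250 156  77]
230 317 329 [250 155  77]
235 317 329 [249 152  74]
240 317 329 [249 153  77]
245 317 329 [249 154  78]
250 318 328 [240 139  68]
251
[475.73798232  60.52112255 105.        ]
[461.88156985  22.15863795 105.        ]
[459.7870761   16.35987982 105.        ]
```

>>> {"name": "send_rows", "arguments": {
  "targets": "0.0038 0 0 0 0 0 45;0.0038 0 0 0 0 0 45;0.0038 0 0.02 0 0 0 45;0.0038 0 0.05 0 0 0 45;0.0038 0 0.08 0 0 0 45;0.0038 0 0.11 0 0 0 45;0.0038 0 0.13 0 0 0 45;0.0038 0 0.145 0 0 0 45;0.0038 0 0.145 0 0 0 45;0.0038 0 0.145 0 0 0 45",
  "grip_force": 40
}}

```text
time_s: 3.67
ee_pos: [468.8, 39.5, 59.3]
ee_rot: [179.9, -0.0, 70.0]
force: [0.3, 0.5, -0.7]
gripper_width: 40.8
gripper_force: 0.0
```

>>> {"name": "send_rows", "arguments": {
  "targets": "0 0 0 0 0 0 20;0 0 0 0 0 0 14;0 0 0 0 0 0 10;0 0 0 0 0 0 5;0 0 0 0 0 0 0;0 0 0 0 0 0 0;0 0 0 0 0 0 0;0 0 0 0 0 0 0"
}}

```text
time_s: 4.33
ee_pos: [468.2, 39.4, 59.1]
ee_rot: [180.0, -0.0, 70.0]
force: [-0.9, 0.5, 5.7]
gripper_width: 9.8
gripper_force: 40.0
```

>>> {"name": "send_rows", "arguments": {
  "targets": "0 0 -0.01 0 0 0 0;0 0 -0.03 0 0 0 0;0 0 -0.06 0 0 0 0;0 0 -0.10 0 0 0 0;0 0 -0.14 0 0 0 0;0.03 0 -0.15 0 0 0 0;0.07 0 -0.15 0 0 -2 0;0.11 0 -0.15 0 0 -5 0;0.15 0 -0.15 0 0 -5 0;0.19 0 -0.15 0 0 -5 0;0.221 0 -0.15 0 0 -5 0;0.221 0 -0.15 0 0 -5 0"
}}

```text
time_s: 5.33
ee_pos: [545.0, 252.4, 207.0]
ee_rot: [-180.0, -0.1, 75.2]
force: [1.3, -0.2, -0.9]
gripper_width: 9.5
gripper_force: 40.0
```

>>> {"name": "send_rows", "arguments": {
  "targets": "0 0 0 0 0 0 0;0 0 0 0 0 0 0"
}}

```text
time_s: 5.5
ee_pos: [543.0, 246.3, 207.8]
ee_rot: [-179.9, 0.1, 75.0]
force: [0.6, -0.3, -0.7]
gripper_width: 9.8
gripper_force: 40.0
```

```bash
python3 - <<'E'
from h import *
import cv2
f=eyes.grab_frame("wrist"); cv2.imwrite("pics/w2.png",f["image"]); print(f["eye"].tolist(),f["attitude"].tolist())
s=env.state(); print(s["ee_pos"],s["ee_rot"],s["gripper_width"],s["gripper_force"])
p=(618.1,216.9,-15)
print(proj(f,place(p,[(-79.5,80,47),(-79.5,108,47),(-79.5,52,47),(-75,135,60),(-75,-135,60),(-34,80,65)])))
E
```

```text
[566.0000353013544, 328.2328874286343, 409.6630593703777] [-17.377943370977743, 0.13098421939458796, -14.949488517952904]
[543.06109176 245.89913431 208.17157982] [-1.79963972e+02  7.30048906e-02  7.49291945e+01] 9.377724629029714 39.983630776405334
[[321.3236678  144.14947178]
 [321.36021761 114.37328203]
 [321.28882242 172.5371121 ]
 [326.30212499  82.50921575]
 [325.00398633 339.03893087]
 [369.29104164 144.95931538]]
```

View pics/w2.png

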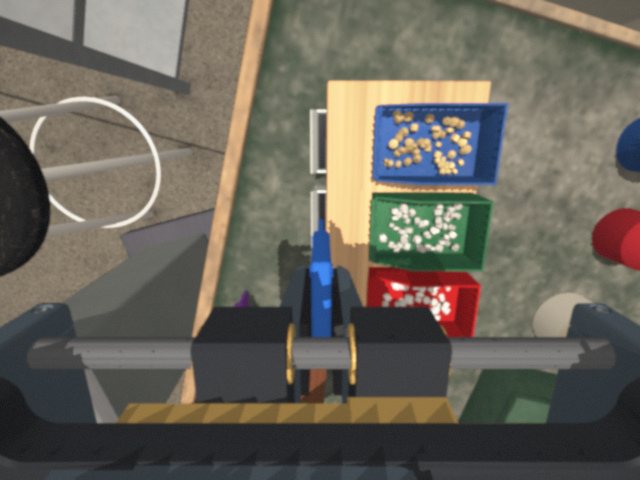

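The left pocket is at about (320,142) with the blue bin in line at (440,145). An enlarged crop will fix its centre line.

```bash
python3 - <<'E'
import cv2
i=cv2.imread("pics/w2.png")
cv2.imwrite("pics/w2c.png",cv2.resize(i[76:191,295:355],None,fx=5,fy=5,interpolation=cv2.INTER_CUBIC))
E
```

```text
(no output)
```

View pics/w2c.png

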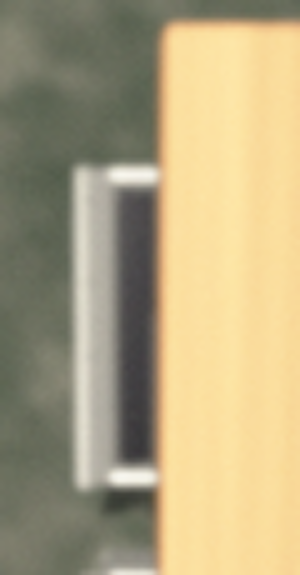

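The riser edge sits at column 326.8, 0.5 mm from the prediction. The pocket's centre is at row 140.6, about 3 mm further left than assumed, so I'm aiming at (562.9, 317.3).

>>> {"name": "send_rows", "arguments": {
  "targets": "0.03 0 0 0 0 0 0;0.06 0.0005 0 0 0 0 0;0.074 0.0005 0.01 0 0 0 0;0.074 0.0005 0.04 0 0 0 0;0.074 0.0005 0.07 0 0 0 0;0.074 0.0005 0.09 0 0 0 0;0.074 0.0005 0.095 0 0 0 0;0.074 0.0005 0.095 0 0 0 0;0.074 0.0005 0.095 0 0 0 0;0.074 0.0005 0.095 0 0 0 0"
}}

```text
time_s: 6.38
ee_pos: [564.4, 318.4, 115.5]
ee_rot: [179.8, -0.1, 74.9]
force: [0.1, 0.8, 0.2]
gripper_width: 9.9
gripper_force: 40.0
```

```bash
python3 - <<'E'
from h import *
import cv2
f=eyes.grab_frame("side"); i=f["image"]
cv2.imwrite("pics/s2.png",cv2.resize(i[220:340,140:260],None,fx=5,fy=5,interpolation=cv2.INTER_CUBIC))
P=[]
for _ in range(3):
    eyes.grab_frame("side"); s=env.state(); P.append(s["ee_pos"])
print(np.mean(P,0),s["ee_rot"])
E
```

```text
[564.08424062 318.55257546 115.16185137] [ 1.79897085e+02 -8.81239719e-02  7.49570487e+01]
```

View pics/s2.png

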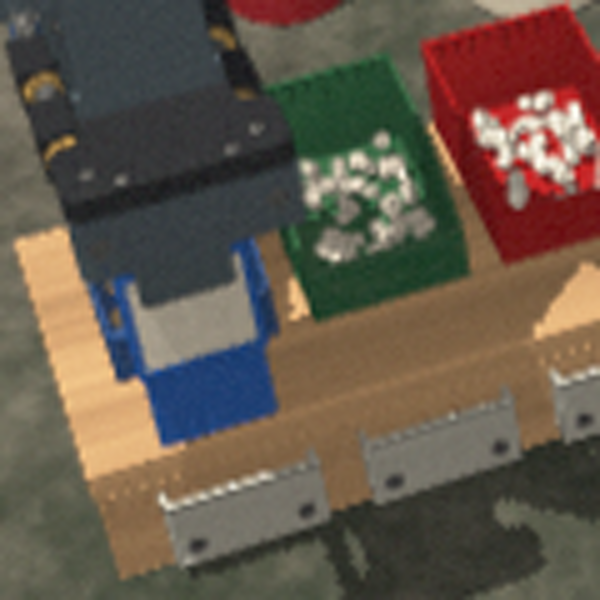

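The side crop shows the tongue poised over the pocket, with its lower edge from (163,444) to (277,412). I'll check that against the riser frame.

```bash
python3 - <<'E'
from h import *
f=eyes.grab_frame("side")
c=np.radians(-15)
def loc(w): d=w[:2]-np.array([618.1,216.9]); return d[0]*np.cos(c)+d[1]*np.sin(c),-d[0]*np.sin(c)+d[1]*np.cos(c)
for u,z in(((163,444),66),((277,412),66),((93,482),60),((163,497),47),((313,458),47)):
    q=(np.array(u)+.5)/5-.5+(140,220); print(u,loc(ray(f,q,z)))
s=env.state(); print(loc(s["ee_pos"]),s["ee_pos"])
E
```

```text
(163, 444) (np.float64(-75.81952061442543), np.float64(105.17066483274691))
(277, 412) (np.float64(-77.79506247661882), np.float64(60.92419273495323))
(93, 482) (np.float64(-78.0283687351281), np.float64(133.78383280384662))
(163, 497) (np.float64(-84.1782562756395), np.float64(110.61097034807352))
(313, 458) (np.float64(-88.82474968597347), np.float64(52.50519014281827))
(np.float64(-78.86283661708703), np.float64(84.07402160408554)) [563.68430737 318.52047285 114.5470419 ]
```

The readings agree within pixel error. I'll bias slightly outward towards the flared lip and descend in guarded steps.

>>> {"name": "send_rows", "arguments": {
  "targets": "-0.0015 -0.0014 0 0 0 0 0;-0.0015 -0.0014 0.002 0 0 0 0;-0.0015 -0.0014 0.005 0 0 0 0;-0.0015 -0.0014 0.008 0 0 0 0;-0.0015 -0.0014 0.011 0 0 0 0;-0.0015 -0.0014 0.014 0 0 0 0;-0.0015 -0.0014 0.014 0 0 0 0;-0.0015 -0.0014 0.014 0 0 0 0"
}}

```text
time_s: 7.3
ee_pos: [561.4, 317.1, 99.1]
ee_rot: [-180.0, 0.0, 75.0]
force: [-0.5, 0.2, -0.7]
gripper_width: 9.5
gripper_force: 40.0
```

```bash
python3 - <<'E'
from h import *
import cv2
S=[]
f=eyes.grab_frame("side")
cv2.imwrite("pics/s3.png",cv2.resize(f["image"][250:340,150:250],None,fx=6,fy=6,interpolation=cv2.INTER_CUBIC))
for _ in range(4):
    eyes.grab_frame("side"); s=env.state(); S.append(np.r_[s["ee_pos"],s["force"]])
print(np.mean(S,0))
E
```

```text
[ 5.61658107e+02  3.17308176e+02  9.96599185e+01 -5.15926247e-01
 -1.13008104e-01 -4.00591724e-01]
```

View pics/s3.png

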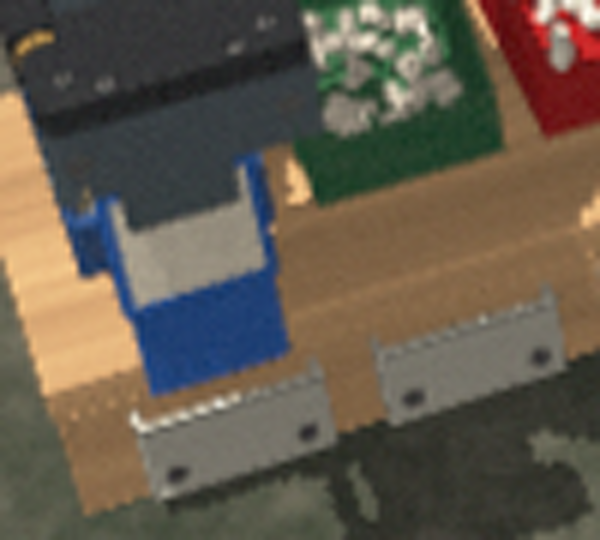

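The tongue's lower end is below the riser top with no contact force, just above the mouth. Now into the slot.

>>> {"name": "send_rows", "arguments": {
  "targets": "0 0.0007 0.002 0 0 0 0;0 0.0007 0.004 0 0 0 0;0 0.0007 0.006 0 0 0 0;0 0.0007 0.008 0 0 0 0;0 0.0007 0.010 0 0 0 0;0 0.0007 0.012 0 0 0 0;0 0.0007 0.012 0 0 0 0;0 0.0007 0.012 0 0 0 0"
}}

```text
time_s: 8.22
ee_pos: [562.1, 317.0, 87.3]
ee_rot: [-180.0, 0.0, 75.0]
force: [0.1, -0.0, 0.5]
gripper_width: 9.9
gripper_force: 40.0
```

>>> {"name": "send_rows", "arguments": {
  "targets": "0 0 0.002 0 0 0 0;0 0 0.004 0 0 0 0;0 0 0.006 0 0 0 0;0 0 0.008 0 0 0 0;0 0 0.010 0 0 0 0;0 0 0.011 0 0 0 0;0 0 0.011 0 0 0 0;0 0 0.011 0 0 0 0",
  "grip_force": 50
}}

```text
time_s: 8.88
ee_pos: [562.4, 317.1, 77.0]
ee_rot: [180.0, -0.0, 75.0]
force: [-0.4, -0.5, 4.1]
gripper_width: 9.5
gripper_force: 50.0
```

>>> {"name": "send_rows", "arguments": {
  "targets": "0 0 0.001 0 0 0 0;0 0 0.001 0 0 0 0;0 0 0.001 0 0 0 0"
}}

```text
time_s: 9.13
ee_pos: [562.4, 317.1, 75.9]
ee_rot: [180.0, -0.0, 75.0]
force: [-1.1, 0.0, 5.5]
gripper_width: 9.9
gripper_force: 50.0
```

>>> {"name": "send_rows", "arguments": {
  "targets": "0 0 0.001 0 0 0 0;0 0 0.001 0 0 0 0;0 0 0.001 0 0 0 0"
}}

```text
time_s: 9.38
ee_pos: [562.5, 317.2, 75.1]
ee_rot: [180.0, -0.0, 75.0]
force: [-0.8, 0.0, 5.7]
gripper_width: 9.6
gripper_force: 50.0
```

Spring force is rising as expected (6 N at the stop). I'll press on until the force jumps above the spring's maximum.

>>> {"name": "send_rows", "arguments": {
  "targets": "0 0 0.001 0 0 0 0;0 0 0.001 0 0 0 0;0 0 0.001 0 0 0 0"
}}

```text
time_s: 9.63
ee_pos: [562.6, 317.2, 75.1]
ee_rot: [179.9, -0.1, 75.0]
force: [-1.1, -1.3, 9.4]
gripper_width: 9.4
gripper_force: 50.0
```

>>> {"name": "send_rows", "arguments": {
  "targets": "0 0 0.001 0 0 0 0;0 0 0.001 0 0 0 0;0 0 0.001 0 0 0 0"
}}

```text
time_s: 9.88
ee_pos: [562.7, 317.2, 75.0]
ee_rot: [179.9, -0.1, 75.0]
force: [-2.0, -1.6, 12.6]
gripper_width: 9.8
gripper_force: 50.0
```

The height has stalled at 75.0, exactly the expected fully-home height, with 12.6 N against 6 N of spring. One last look to confirm it holds.

```bash
python3 - <<'E'
from h import *
import cv2
S=[]
for _ in range(6):
    f=eyes.grab_frame("side"); s=env.state(); S.append(np.r_[s["ee_pos"],s["force"],s["gripper_force"]])
print(np.round(S,1)[[0,-1]],np.round(np.mean(S,0),1))
cv2.imwrite("pics/s4.png",cv2.resize(f["image"][210:340,140:300],None,fx=4.5,fy=4.5,interpolation=cv2.INTER_CUBIC))
E
```

```text
[[562.7 317.2  74.9  -2.2  -0.8  14.1  50. ]
 [562.7 317.2  75.   -1.8  -2.   13.7  50. ]] [562.7 317.2  75.   -2.   -1.5  13.9  50. ]
```

View pics/s4.png

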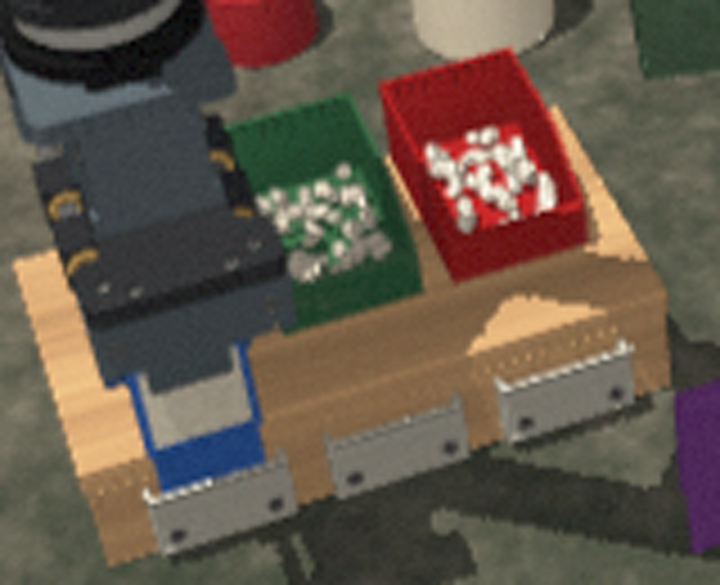

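The tongue is behind the left lip at about (220,480), the holder is upright, and the green and red bins are unmoved. The push holds steady at about 14 N, so I'm handing in.

```bash
python3 -c "
from workcell import env
print(env.job_done())"
```

```text
the job is handed in; nothing more can be done
None
```

The blue label holder is in the left pocket, in front of the blue bin, and the arm is still holding it pressed against the spring's stop with about 14 N, ready for your locking screw.

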